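Sort refillable pattern weights, full or empty, by lifting

ROBOT

A 6-joint arm with a two-finger parallel gripper is mounted at the origin on a cart in front of the work surface, level with it; the furniture and walls round the work are solid. World frame = base frame: x ahead of the robot, y to its left, z up, the work surface at z = 0. Lengths are in m, angles in rad, forces in N, time in s.
With the tool pointing down it reaches from about 0.35 to 0.875 m from the base axis. Payload 4.2 kg.
Tool frame: the origin (TCP) lies at the very end of the fingers, on their centre line; the grasp point (between the pads) lies 19 mm behind it; z points along the fingers, y is the line along which they close (so a half turn about z gives the same grasp; the last joint's range is limited). The gripper opens to 87 mm and grips with 3 to 60 N. Pads are 19 mm wide; open, the fingers measure 117 mm over their backs; the gripper's body (75 mm by 190 mm) begins 51 mm behind the grasp point.
Start: joints at [-0.985, 0.385, 0.008, 0, -1.194, -0.259], TCP at [0.201, -0.592, 0.19] pointing down, gripper open.
Joint ranges: [-3.14, 3.14], [-1.21, 2.06], [-1.07, 1.41], [-3.16, 2.05], [-2.99, -0.16], [-3.1, 3.1]. Speed limits (rad/s): [2.79, 2.79, 3.14, 3.14, 3.14, 3.14].

INTERFACE

Orientations are given as a unit quaternion [x, y, z, w].
In Python, from bench import sensors, eyes, env gives the robot as it stands. The module is installed in compiled form; this text tells all that it offers.
- The arm moves only by the tool play_rows, never from a script. Its argument "deltas" is a list that holds one entry, the list of rows, each a list of 6 numbers: the shift along the tool's x, y, z scaled (see below), then the turn, a rotation vector about the tool's x, y, z scaled (see below). In form: [[[dx, dy, dz, wx, wy, wz], ...]]. A call has 1 to 20 rows; each row is the pose to reach, as a shift and turn from the pose commanded when the call began, along the tool's axes at that moment, turning the shorter way round; what a row does not reach only later rows make up. The controller multiplies each number of a shift by 1 m and each number of a turn by 180 degrees. A row lasts 1/10 s, in which the tool goes at most 50 mm and 8.59 degrees, less where a joint would pass 70% of its speed; a pose out of reach is approached as far as the arm can. A call with a number of a shift or a turn outside -1 to 1 is refused whole. A call with a gripper value outside its range is refused whole. "gripper" is the opening, from -1 (shut) to 1 (fully open), set as the call begins (left out, the last holds). The fingers move at their own pace and stop on an object; "force" is the grip in N (left out, the last holds). Time passes only in rows, so rows that repeat a pose let the fingers close. It gives the time, the measured TCP pose, the force, the opening and the grip force at its end, in the units of the state.
- sensors.get_obs(): the state, without advancing time (a new reading comes with each control period).
- eyes.snapshot(name): name is "scene" or "top" or "wrist"; returns the picture (384x512x3 uint8, blue, green, red); there is no depth.
- eyes.camera_model(name): a dict with "fx", "fy", "cx", "cy" (pixels), "eye" and "orientation" of the camera in the world; the wrist camera has in their place "T_tool_cam" (4x4, takes a point from camera to tool coordinates, whose origin is the TCP and whose axes are the flange's). Camera axes: x right, y up, looking along -z (the intrinsics and any distortion apply to the point x, -y, -z); pixel columns grow to the right and rows downward; lengths in m; the calibration is good to about 2 mm. A picture is of the moment at which its call begins: read the wrist's pose just before it. camera_model takes no time and is no camera call.
- env.job_done(): hands the job in; it is judged then, once.
The state is a dict: "t": time; "joint_pos": joint angles; "qvel": joint speeds; "effort": joint torques, N m; "position": TCP position; "orientation": TCP orientation; "ft_force": force on the tool from outside, world axes, zero at the start; "moment": the same for the moment, N m; "grip_width": finger opening in m; "grasp_force": force on a finger pad.
Only numpy, scipy, OpenCV 4.12 (cv2) and the standard library are available. Lean on these libraries where they do the work, as an engineer would, in place of code of your own. Each camera call takes 0.05 s, during which the arm holds its last target. There are 200 camera calls.

TASK

Two look-alike pattern weights sit in the two lanes of the plywood sorting board; each may be full of shot (heavy) or empty (light), which only shows when you lift it, and both may be alike. Take the near weight first and then the far one: lift it just clear of its lane floor to feel its load, without taking it out from between the lane walls, set it down, and slide it along its own lane past the sprung catch until it is home against the end stop: the left end if full, the right end if empty. Be gentle (no knocks or hard shoves against the board, keep pushes well under 25 N), let go of both at the end, and leave the things lying round the board alone.

Things in the scene. Friction and masses are not known exactly. Their poses are not given: they have to be found in the camera images.
- board: Fixed plywood sorting board, 168 (x) x 220 (y) x 43 mm, on the table, yaw within 0.25 rad. Origin: centre of its underside. y runs along the lanes, +y to the robot's left (end for full weights, a brass disc on each end stop), -y right (end for empty ones, a brass ring); x points away from the robot. Outer walls and end stops are 28 mm high, the middle rail (48 mm wide) 43 mm, over the table.
- catch (a point): Tip of one of the four like sprung catches (far lane, left end): steel rollers of 12 mm radius standing 3 mm out of the outer walls into the lanes, 45.5 mm either side of the lane's middle, 4 to 18 mm above its floor. Each gives way sideways (1 to 2 N) when a weight is pushed past along the lane, which takes up to about 4 N, and springs out behind the weight once it is home.
- near_lane: Smooth lane nearer the robot (board x = -45 mm): floor 42 mm wide, 190 mm long, between side walls 20 mm high and rigid end stops. Origin: centre of the floor's top, 8 mm above the table; axes as the board's. A weight is home against an end stop when its origin lies at lane y = +75 mm (left) or -75 mm (right).
- far_lane: The same lane farther from the robot (board x = +45 mm).
- near_weight: Closed square aluminium weight in the near lane, 40 x 40 x 34 mm, with a black grip bar on top: 16 mm thick along the lane (y), 30 mm across (x), 34 to 56 mm above the underside. Origin: centre of the underside, axes as the lane's. Starts within 14 mm of the lane's middle, 1 mm of play to each side wall. Full: 0.46 to 0.54 kg, empty: 0.14 kg; the hidden filling has about 2 mm of play.
- far_weight: The same kind of weight in the far lane; it may be full or empty whatever the near one is.
- green_spool: Bystander: green thread spool on wooden ends, 33 mm wide, 36 mm high, standing off the left end of the board. Origin at its underside.
- thimble: Bystander: thimble, 18 mm wide, 22 mm high, standing off the left end of the board. Origin at its underside.
- tape: Bystander: rolled measuring tape, 49 x 52 x 15 mm, lying off the right end of the board. Origin at its underside.
Not all that is in view belongs to the job. What is shaped like the near_weight but purple is not meant.

How it is judged:
By the outcome, as a careful person would: the job done as asked, in the order asked, and still so for the second after the job is handed in, with the robot touching nothing.
It also fails if it takes over 61 s, if anything falls off the work surface, if the arm or the gripper's body presses on something with over 40 N, if the wrist force passes 120 N, or if a joint passes its speed limit or range.

## Working session

There is one attempt and no reset: what is moved stays moved. The work goes in short steps, Python scripts to look and compute and a tool call to move; the robot and the scene stay as the last step left them, time stands still between calls to the robot, and variables do not carry over. Pictures are saved under pics/ and viewed, at most 10 in all, crops included, and the job is handed in when it is done.

Besides the shell and the picture viewer there is one more tool, called after ">>>" by a JSON object that holds its "api" and its "payload", one argument or row to a line. play_rows: Moves the arm, as the interface text tells. Shifts and turns lie within -1 to 1; 1 stands for 1 m of shift or 180 degrees of turn. Its arguments: {"type":"object","properties":{"deltas":{"type":"array"},"gripper":{"type":"number"},"force":{"type":"number"}},"required":["deltas"]}

```bash
mkdir -p pics; python3 - <<'E'
from bench import sensors, eyes
import cv2
o=sensors.get_obs(); print(o)
for n in ("scene","top"):
    print(n,eyes.camera_model(n)); cv2.imwrite(f"pics/{n}0.png",cv2.resize(eyes.snapshot(n),(800,600),interpolation=cv2.INTER_CUBIC))
print(eyes.camera_model("wrist"))
E
```

```text
{'t': 0.0, 'joint_pos': array([-9.85366029e-01,  3.85531370e-01,  6.64432150e-03, -5.38133434e-04,
       -1.19398811e+00, -2.58633567e-01]), 'qvel': array([-1.01541342e-03,  9.83233173e-04, -1.04016534e-03,  6.56525510e-04,
        5.89570798e-05,  4.28288142e-04]), 'effort': array([-1.26738973e-04, -3.90657306e+01,  1.87412131e+01,  4.21978757e+00,
        1.11231304e-02, -1.85868294e-04]), 'position': array([ 0.20046495, -0.59127309,  0.18887631]), 'orientation': array([-1.62574203e-01,  9.86695741e-01,  1.05065679e-03, -1.97616954e-04]), 'ft_force': array([ 0.78513766,  0.30532122, -0.14621351]), 'moment': array([ 0.0210626 , -0.06278134,  0.03288115]), 'grasp_force': 0.0, 'grip_width': 0.08710274104284453}
scene {'fx': 382.23693075185923, 'fy': 382.23693075185923, 'cx': 250.83675186393612, 'cy': 197.27449631687236, 'eye': array([0.2878094 , 0.64048386, 0.60547406]), 'orientation': array([-0.10452106,  0.41259997,  0.87197369, -0.24186462])}
top {'fx': 498.484619786694, 'fy': 498.484619786694, 'cx': 245.29716928856845, 'cy': 186.97512059332266, 'eye': array([0.47559636, 0.05283337, 1.36455909]), 'orientation': array([-0.03480957,  0.03943226,  0.70779254, -0.70445944])}
{'fx': 342.2847294640937, 'fy': 342.2847294640937, 'cx': 257.7330735304041, 'cy': 190.44621606996813, 'T_tool_cam': array([[ 9.66859914e-04,  9.58533258e-01,  2.84979048e-01,
         7.78992988e-02],
       [ 9.99999325e-01, -1.11051402e-03,  3.42500121e-04,
        -9.83357502e-04],
       [ 6.44770984e-04,  2.84978524e-01, -9.58533685e-01,
        -1.95225786e-01],
       [ 0.00000000e+00,  0.00000000e+00,  0.00000000e+00,
         1.00000000e+00]])}
```

View pics/top0.png

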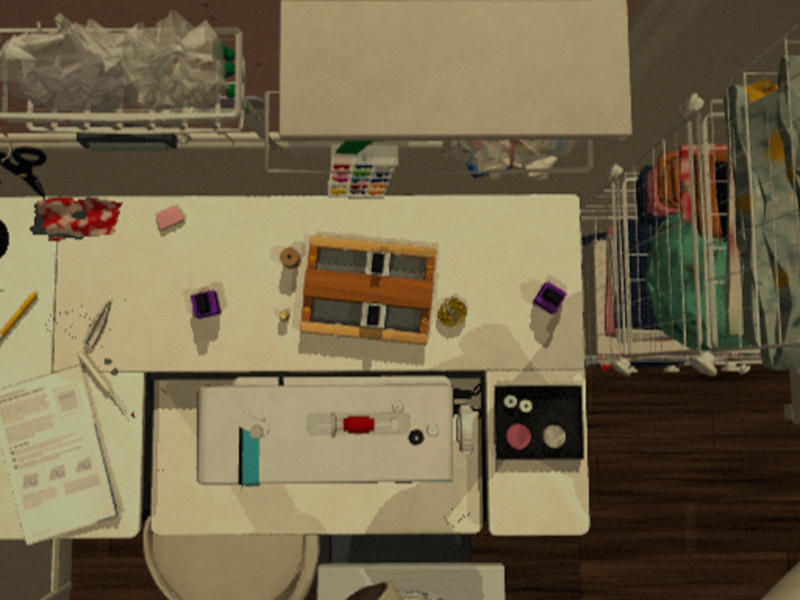

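View pics/scene0.png

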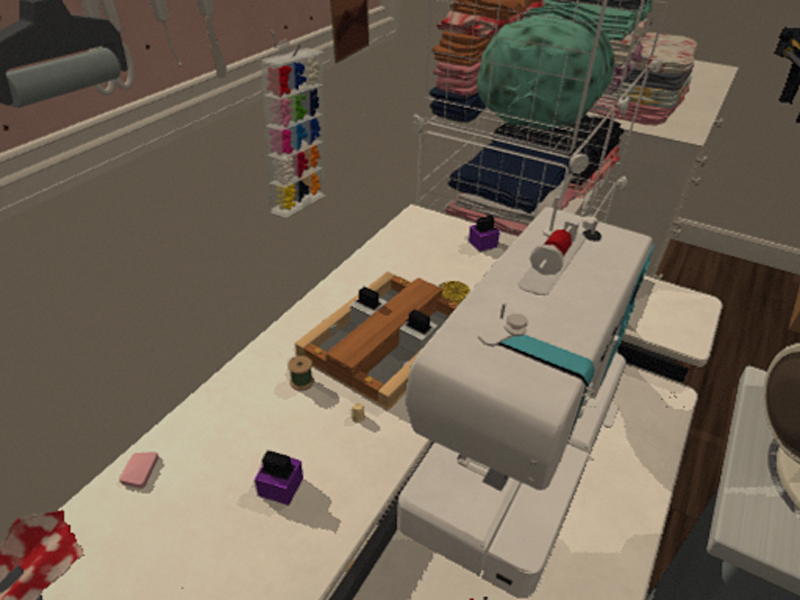

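The top view shows the board around (370,290). The silver weights with black bars are in its lanes, far at (377,263) and near at (375,315). The purple look-alikes at (205,303) and (549,297) are off the board, so they're not meant. The spool is at (290,257), the thimble at (284,314) and the tape at (452,311). A sewing machine stands between the robot and the board. I'll confirm this in a crop.

```bash
cat > h.py <<'E'
import numpy as np, cv2
from scipy.spatial.transform import Rotation as R
from bench import sensors, eyes
def cam(name,o=None):
    m=eyes.camera_model(name)
    if name=="wrist":
        T=np.eye(4);T[:3,:3]=R.from_quat(o["orientation"]).as_matrix();T[:3,3]=o["position"];T=T@m["T_tool_cam"]
        return m,T[:3,:3],T[:3,3]
    return m,R.from_quat(m["orientation"]).as_matrix(),np.array(m["eye"])
def px2w(c,u,v,z):
    m,r,e=c; d=r@np.array([(u-m["cx"])/m["fx"],-(v-m["cy"])/m["fy"],-1]); return e+d*(z-e[2])/d[2]
def w2px(c,p):
    m,r,e=c; q=r.T@(np.array(p)-e); return np.array([m["cx"]+m["fx"]*q[0]/-q[2], m["cy"]-m["fy"]*q[1]/-q[2]])
E
python3 - <<'E'
from h import *
im=eyes.snapshot("top"); cv2.imwrite("pics/top1.png",cv2.resize(im[140:230,175:307],(792,540),interpolation=cv2.INTER_CUBIC))
c=cam("top"); k=.64
for n,(u,v,z) in dict(board=(370,290,.03),farbar=(377,262,.06),nearbar=(374,315,.06),mach_tl=(200,385,.2),mach_tr=(450,378,.2),mach_br=(450,482,.2)).items(): print(n,px2w(c,u*k,v*k,z))
E
```

```text
board [0.62010389 0.06660137 0.03      ]
farbar [0.66442917 0.05430028 0.06      ]
nearbar [0.57460856 0.05971464 0.06      ]
mach_tl [0.46112491 0.31733503 0.2       ]
mach_tr [ 0.46955641 -0.05367199  0.2       ]
mach_br [ 0.31795694 -0.05154361  0.2       ]
```

View pics/top1.png

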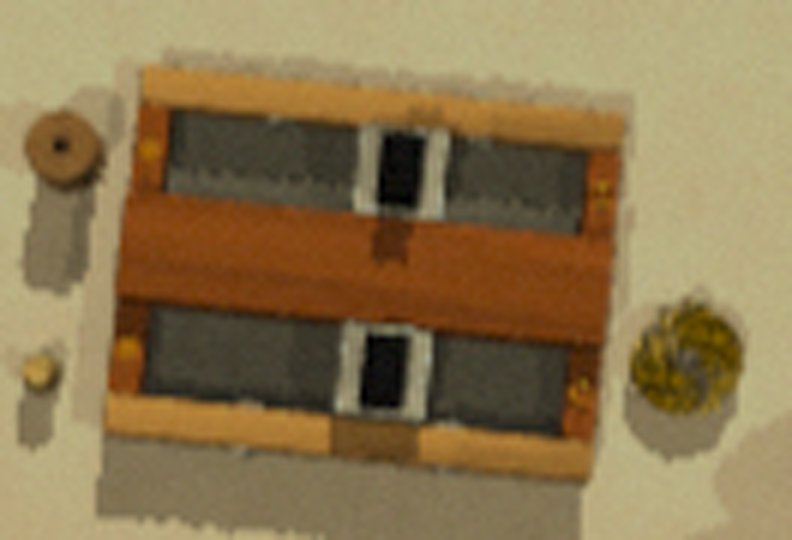

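The crop confirms the two silver weights, with bars at (401,170) far and (385,370) near. The brass discs are at the left ends and the rings at the right. Next: board pose, plus heights of the machine and rack.

```bash
python3 - <<'E'
from h import *
c=cam("top"); s=cam("scene"); f=lambda u,v:(175+u/6,140+v/6)
P=[px2w(c,*f(*p),.028)[:2] for p in [(142,66),(630,113),(593,482),(105,432)]]
P=np.array(P); print(P, P.mean(0))
ly=(P[0]-P[1])+(P[3]-P[2]); yaw=np.arctan2(-ly[0],ly[1]); lx=(P[0]-P[3])+(P[1]-P[2]); print("yaw",yaw,np.arctan2(lx[1],lx[0]), np.linalg.norm(ly)/2,np.linalg.norm(lx)/2)
C=P.mean(0); Rb=np.array([[np.cos(yaw),-np.sin(yaw)],[np.sin(yaw),np.cos(yaw)]])
for n,p in dict(far=(401,170),near=(385,370)).items():
    w=px2w(c,*f(*p),.064)[:2]; print(n,w,Rb.T@(w-C))
def tri(n,a,b):
    A=[];B=[]
    for cc,(u,v) in ((c,a),(s,b)):
        m,r,e=cc; d=r@np.array([(u*.64-m["cx"])/m["fx"],-(v*.64-m["cy"])/m["fy"],-1]); d/=np.linalg.norm(d)
        Q=np.eye(3)-np.outer(d,d); A.append(Q);B.append(Q@e)
    p=np.linalg.solve(sum(A),sum(B)); print(n,p.round(3),[np.linalg.norm(a@p-b).round(3) for a,b in zip(A,B)])
tri("redspool",(358,425),(558,245)); tri("disc",(256,432),(516,323)); tri("wheelknob",(416,437),(592,235)); tri("tealend",(243,485),(590,370))
tri("post1",(616,170),(578,162)); tri("post2",(616,170),(622,182));tri("post3",(693,100),(578,162));tri("greenball",(690,270),(545,75))
tri("check bar",(377,263),(368,297))
# tape/board check in scene: board far-left top corner
for b in [(-.084,.11),(.084,.11),(-.084,-.11),(.084,-.11)]:
    print("scene px",w2px(s,[*(C+Rb@b),.028])/.64)
E
```

```text
[[ 0.71526749  0.16984403]
 [ 0.69286332 -0.05082859]
 [ 0.52632055 -0.03224691]
 [ 0.54966989  0.18557475]] [0.62103031 0.06808582]
yaw -0.10396609081296145 -0.10294176806950181 0.22043741256084626 0.16695400714987493
far [0.66210677 0.05284577] [ 0.04243626 -0.01089488]
near [0.57413251 0.06019978] [-0.04582617 -0.01271046]
redspool [0.403 0.082 0.25 ] [np.float64(0.001), np.float64(0.001)]
disc [0.395 0.226 0.249] [np.float64(0.001), np.float64(0.001)]
wheelknob [ 0.384 -0.001  0.224] [np.float64(0.001), np.float64(0.001)]
tealend [0.32  0.244 0.244] [np.float64(0.001), np.float64(0.001)]
post1 [ 0.632 -0.319  0.19 ] [np.float64(0.151), np.float64(0.151)]
post2 [ 0.587 -0.294  0.208] [np.float64(0.19), np.float64(0.19)]
post3 [ 0.695 -0.43   0.171] [np.float64(0.198), np.float64(0.198)]
greenball [ 0.605 -0.398  0.263] [np.float64(0.017), np.float64(0.017)]
check bar [0.664 0.054 0.05 ] [np.float64(0.0), np.float64(0.0)]
scene px [388.8069572  393.86557189]
scene px [293.9039784 340.0515935]
scene px [475.19071314 307.98264401]
scene px [386.93290022 268.27039215]
```

```bash
cat >> h.py <<'E'
YAW=-.1035; C=np.array([.621,.068])
def b2w(bx,by): return C+R.from_euler("z",YAW).as_matrix()[:2,:2]@[bx,by]
def delta(p,yaw=YAW):
    o=sensors.get_obs(); r=R.from_quat(o["orientation"]); t=R.from_matrix(R.from_euler("z",yaw).as_matrix()@np.diag([1,-1,-1]))
    return np.r_[r.inv().apply(np.array(p)-o["position"]),(r.inv()*t).as_rotvec()/np.pi].round(4)
E
python3 - <<'E'
from h import *
n=b2w(-.045,-.0125); print(n)
print(delta([.2,-.59,.36])); print(delta([.33,-.3,.36])); print(delta([*n,.36])); print(delta([*n,.16]))
E
```

```text
[0.57494937 0.06021608]
[ 0.000e+00  1.800e-03 -1.709e-01  2.000e-04  7.000e-04 -8.631e-01]
[-2.162e-01  2.347e-01 -1.705e-01  2.000e-04  7.000e-04 -8.631e-01]
[-5.638e-01  4.973e-01 -1.701e-01  2.000e-04  7.000e-04 -8.631e-01]
[-5.638e-01  4.969e-01  2.990e-02  2.000e-04  7.000e-04 -8.631e-01]
```

>>> {"api": "play_rows", "payload": {
  "deltas": [
    [[0,0,-0.045,0,0,0],[0,0,-0.09,0,0,0],[0,0,-0.135,0,0,0],[0,0,-0.17,0,0,0],[-0.031,0.034,-0.17,0,0,-0.04],[-0.062,0.067,-0.17,0,0,-0.08],[-0.093,0.1,-0.17,0,0,-0.12],[-0.124,0.134,-0.17,0,0,-0.16],[-0.155,0.168,-0.17,0,0,-0.2],[-0.186,0.2,-0.17,0,0,-0.24],[-0.216,0.235,-0.17,0,0,-0.28],[-0.25,0.26,-0.17,0,0,-0.32],[-0.285,0.286,-0.17,0,0,-0.36],[-0.32,0.313,-0.17,0,0,-0.4],[-0.355,0.34,-0.17,0,0,-0.44],[-0.39,0.366,-0.17,0,0,-0.48],[-0.425,0.392,-0.17,0,0,-0.52],[-0.46,0.42,-0.17,0,0,-0.56],[-0.495,0.445,-0.17,0,0,-0.6],[-0.53,0.472,-0.17,0,0,-0.64]]
  ],
  "gripper": 1,
  "force": 12
}}

```text
t: 2.15
position: [0.5516, 0.0269, 0.3598]
orientation: [0.921, -0.389, -0.0, 0.0]
ft_force: [1.0, -0.4, 0.6]
grip_width: 0.0873
grasp_force: 0.0
```

```bash
python3 - <<'E'
from h import *
o=sensors.get_obs(); print(o["t"],o["position"],o["joint_pos"])
n=b2w(-.045,-.0125)
print(delta([*n,.36])); print(delta([*n,.16]))
E
```

```text
2.15 [0.55161359 0.02687694 0.35978701] [ 3.42203096e-01  1.91053102e-01  1.52246819e-01 -5.10686954e-05
 -1.53229671e+00  4.29838402e-01]
[-7.600e-03 -4.000e-02 -2.000e-04  1.000e-04  1.000e-04 -2.213e-01]
[-7.600e-03 -4.000e-02  1.998e-01  1.000e-04  1.000e-04 -2.213e-01]
```

>>> {"api": "play_rows", "payload": {
  "deltas": [
    [[-0.008,-0.04,0,0,0,-0.045],[-0.008,-0.04,0,0,0,-0.09],[-0.008,-0.04,0.045,0,0,-0.135],[-0.008,-0.04,0.09,0,0,-0.18],[-0.008,-0.04,0.135,0,0,-0.221],[-0.008,-0.04,0.18,0,0,-0.221],[-0.008,-0.04,0.2,0,0,-0.221],[-0.008,-0.04,0.2,0,0,-0.221],[-0.008,-0.04,0.2,0,0,-0.221]]
  ]
}}

```text
t: 3.05
position: [0.575, 0.0588, 0.1606]
orientation: [0.999, -0.055, 0.0, 0.0]
ft_force: [1.3, 0.1, 0.7]
grip_width: 0.0873
grasp_force: 0.0
```

```bash
python3 - <<'E'
from h import *
o=sensors.get_obs(); im=eyes.snapshot("wrist"); c=cam("wrist",o); print(o["t"],o["position"],o["joint_pos"],o["ft_force"])
for n,b in dict(near=(-.045,-.0125),far=(.045,-.011)).items(): print(n,w2px(c,[*b2w(*b),.064])*1.5625)
for b in [(-.084,.11),(.084,.11),(-.084,-.11),(.084,-.11)]: print(w2px(c,[*b2w(*b),.028])*1.5625)
np.save("c.npy",np.r_[c[1].ravel(),c[2]])
cv2.imwrite("pics/w1.png",cv2.resize(im,(800,600),interpolation=cv2.INTER_CUBIC))
E
```

```text
3.05 [0.574979   0.05876731 0.1606351 ] [ 3.82422129e-01  3.27227799e-01 -1.55884428e-01  8.06487255e-04
 -1.08703939e+00  1.07849905e+00] [1.3332218  0.07102454 0.74586867]
near [398.41852782 285.22196326]
far [394.249516   117.39510518]
[211.0055646  329.53586418]
[179.02432828  47.7822735 ]
[549.08300255 327.81969548]
[570.85531426  45.69296763]
```

View pics/w1.png

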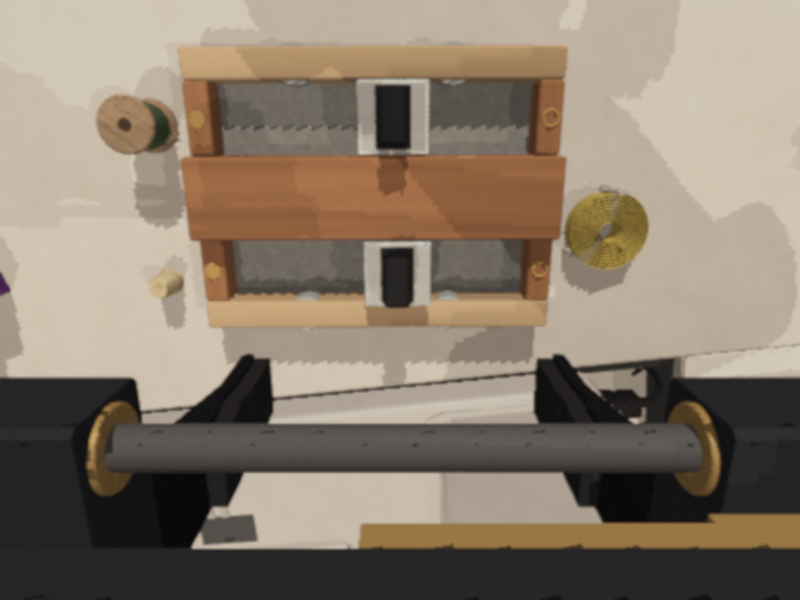

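The wrist view shows the near bar top at about (398,285) and the far bar at (393,117). The board's corners are at (208,326), (180,46), (546,326) and (566,46), close to predictions. I'll refit the board pose from those corners.

```bash
python3 - <<'E'
from h import *
from scipy.optimize import least_squares
m=eyes.camera_model("wrist"); a=np.load("c.npy"); c=(m,a[:9].reshape(3,3),a[9:])
B=[(-.084,.11),(.084,.11),(-.084,-.11),(.084,-.11)]
W=np.array([px2w(c,u/1.5625,v/1.5625,.028)[:2] for u,v in [(208,326),(180,46),(546,326),(566,46)]])
f=lambda q:(W-[q[:2]+R.from_euler("z",q[2]).as_matrix()[:2,:2]@b for b in B]).ravel()
s=least_squares(f,[*C,YAW]); print(s.x,(s.fun*1000).round(1))
q=s.x
for u,v in [(398,285),(393,117)]:
    w=px2w(c,u/1.5625,v/1.5625,.064)[:2]; print(w,R.from_euler("z",-q[2]).as_matrix()[:2,:2]@(w-q[:2]))
o=sensors.get_obs(); print(o["ft_force"])
import h
h.YAW=(q[2]-.1035)/2; print(h.YAW)
print(h.delta([*(np.array(px2w(c,398/1.5625,285/1.5625,.064)[:2])),.047],h.YAW))
E
```

```text
[ 0.62226533  0.0693362  -0.10865992] [ 0.7 -0.3 -0.9 -1.6  0.7  0.1 -0.5  1.7]
[0.57510427 0.06043693] [-0.04591783 -0.01396123]
[0.66488541 0.05303064] [ 0.044137   -0.01158741]
[-0.47334619 -0.36489765  0.69953162]
-0.1060799586484373
[-0.001  -0.0013  0.1146 -0.0002 -0.0009 -0.0011]
```

>>> {"api": "play_rows", "payload": {
  "deltas": [
    [[-0.001,-0.001,0.03,0,0,-0.001],[-0.001,-0.001,0.06,0,0,-0.001],[-0.001,-0.001,0.085,0,0,-0.001],[-0.001,-0.001,0.1,0,0,-0.001],[-0.001,-0.001,0.108,0,0,-0.001],[-0.001,-0.001,0.112,0,0,-0.001],[-0.001,-0.001,0.113,0,0,-0.001],[-0.001,-0.001,0.113,0,0,-0.001]]
  ],
  "gripper": -0.3
}}

```text
t: 3.9
position: [0.5743, 0.0602, 0.0481]
orientation: [0.999, -0.053, 0.001, -0.0]
ft_force: [0.3, 0.8, -0.4]
grip_width: 0.0338
grasp_force: 0.0
```

```bash
python3 - <<'E'
from h import *
o=sensors.get_obs(); im=eyes.snapshot("wrist"); print(o["t"],o["position"],o["ft_force"],o["grip_width"])
cv2.imwrite("pics/w2.png",cv2.resize(im,(640,480)))
E
```

```text
3.9 [0.57434966 0.06017138 0.04810191] [ 0.33147288  0.77644125 -0.44600918] 0.03384365311287163
```

View pics/w2.png

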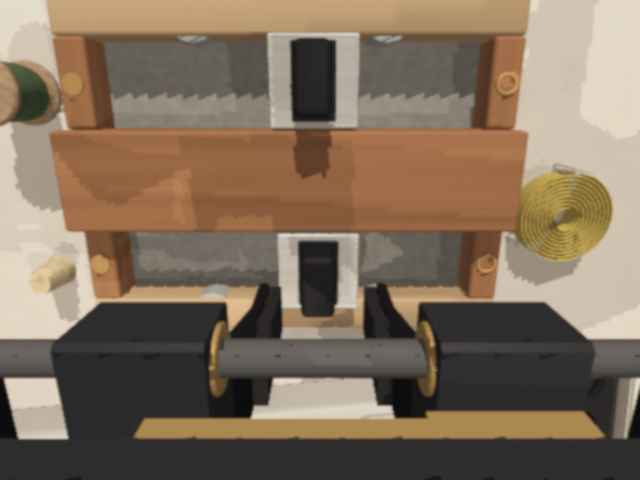

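The bar (318,280) is centred between the fingers (258 and 384). Closing.

>>> {"api": "play_rows", "payload": {
  "deltas": [
    [[0,0,0,0,0,0],[0,0,0,0,0,0],[0,0,0,0,0,0],[0,0,0,0,0,0],[0,0,0,0,0,0],[0,0,0,0,0,0]]
  ],
  "gripper": -1,
  "force": 18
}}

```text
t: 4.55
position: [0.5735, 0.0599, 0.0469]
orientation: [0.999, -0.053, -0.0, 0.0]
ft_force: [0.4, 0.2, 0.4]
grip_width: 0.0009
grasp_force: 0.0
```

>>> {"api": "play_rows", "payload": {
  "deltas": [
    [[0,0,-0.002,0,0,0],[0,0,-0.004,0,0,0],[0,0,-0.006,0,0,0],[0,0,-0.006,0,0,0],[0,0,-0.006,0,0,0],[0,0,-0.006,0,0,0]]
  ]
}}

```text
t: 5.15
position: [0.5734, 0.0599, 0.0529]
orientation: [0.999, -0.053, -0.0, -0.0]
ft_force: [-0.4, -0.2, 0.5]
grip_width: 0.0006
grasp_force: 0.0
```

>>> {"api": "play_rows", "payload": {
  "deltas": [
    [[0,0,0,0,0,0],[0,0,0,0,0,0]]
  ]
}}

```text
t: 5.35
position: [0.5734, 0.0598, 0.0529]
orientation: [0.999, -0.053, -0.0, 0.0]
ft_force: [0.3, 0.1, 0.4]
grip_width: 0.0006
grasp_force: 0.0
```

>>> {"api": "play_rows", "payload": {
  "deltas": [
    [[0,0,0,0,0,0],[0,0,0,0,0,0]]
  ]
}}

```text
t: 5.55
position: [0.5734, 0.0599, 0.0529]
orientation: [0.999, -0.053, -0.0, 0.0]
ft_force: [-0.4, -0.4, -0.2]
grip_width: 0.0003
grasp_force: 0.0
```

The grip closed on nothing, so I'll look again.

```bash
python3 - <<'E'
from h import *
o=sensors.get_obs(); im=eyes.snapshot("wrist"); c=cam("wrist",o); print(o["position"],w2px(c,o["position"])*2-[128*2-0,0], w2px(c,o["position"]))
for z in (0.,-.019,-.04): print(z,w2px(c,o["position"]-[0,0,z]))
s=eyes.snapshot("scene"); 
p=w2px(cam("scene"),o["position"]);print(p)
cv2.imwrite("pics/w3.png",np.hstack([cv2.resize(im[150:350,150:360],(420,400)),cv2.resize(s[140:270,190:310],(369,400),interpolation=cv2.INTER_CUBIC)]))
E
```

```text
[0.57343855 0.05987746 0.05289285] [256.54024371 447.14704035] [256.27012185 223.57352017]
0.0 [256.27012185 223.57352017]
-0.019 [256.1558026  236.40822907]
-0.04 [256.00118204 253.7675976 ]
[268.57667823 203.89211692]
```

View pics/w3.png

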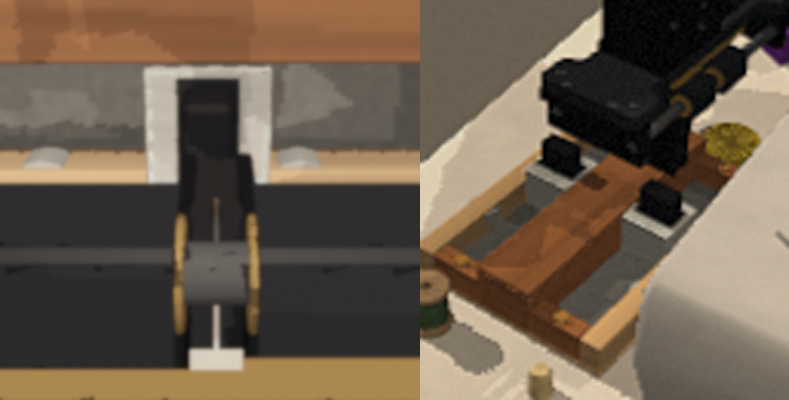

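The scene crop shows the fingertips about 20 mm above the bar, at (675,172) against the projected TCP at (661,197). The wrist view agrees: the tip's spacing gives a depth of about .175 m instead of .209 m. So the real finger ends sit roughly 20 mm behind the reported TCP. I'll check that numerically before going lower.

>>> {"api": "play_rows", "payload": {
  "deltas": [
    [[0,0,0,0,0,0],[0,0,0,0,0,0],[0,0,0,0,0,0],[0.0015,0,0,0,0,0]]
  ],
  "gripper": -0.3
}}

```text
t: 6.05
position: [0.5748, 0.0597, 0.0529]
orientation: [0.999, -0.053, -0.0, 0.0]
ft_force: [0.5, 0.2, -0.2]
grip_width: 0.0245
grasp_force: 0.0
```

```bash
python3 - <<'E'
from h import *
o=sensors.get_obs(); im=eyes.snapshot("wrist"); s=eyes.snapshot("scene"); c=cam("wrist",o); print(o["position"],o["grip_width"],o["ft_force"])
r=R.from_quat(o["orientation"]); w=o["grip_width"]/2; sc=cam("scene")
for b in (0,.01,.02,.025,.03):
    P=[o["position"]+r.apply([x,y,-b]) for y in (w,-w) for x in (.0095,-.0095)]
    print(b,"wrist",[((w2px(c,p)-[150,150])*2).round() for p in P],"scene",[((w2px(sc,p)-[220,150])*4).round() for p in P])
cv2.imwrite("pics/w4.png",np.hstack([cv2.resize(im[150:350,150:360],(420,400)),cv2.resize(s[150:250,220:310],(360,400),interpolation=cv2.INTER_CUBIC)]))
E
```

```text
[0.5748492  0.05970008 0.05293904] 0.024450876343608922 [ 0.47490255  0.22744266 -0.17635347]
0 wrist [array([253., 118.]), array([252., 176.]), array([172., 118.]), array([173., 176.])] scene [array([191., 197.]), array([219., 210.]), array([166., 219.]), array([194., 233.])]
0.01 wrist [array([255., 130.]), array([254., 190.]), array([170., 130.]), array([171., 190.])] scene [array([192., 183.]), array([220., 196.]), array([166., 205.]), array([195., 219.])]
0.02 wrist [array([257., 142.]), array([256., 205.]), array([168., 142.]), array([169., 205.])] scene [array([192., 169.]), array([221., 182.]), array([167., 191.]), array([196., 205.])]
0.025 wrist [array([258., 149.]), array([257., 214.]), array([166., 149.]), array([168., 214.])] scene [array([193., 162.]), array([221., 175.]), array([167., 184.]), array([196., 198.])]
0.03 wrist [array([259., 157.]), array([258., 222.]), array([165., 157.]), array([167., 222.])] scene [array([193., 155.]), array([222., 168.]), array([168., 177.]), array([196., 191.])]
```

View pics/w4.png

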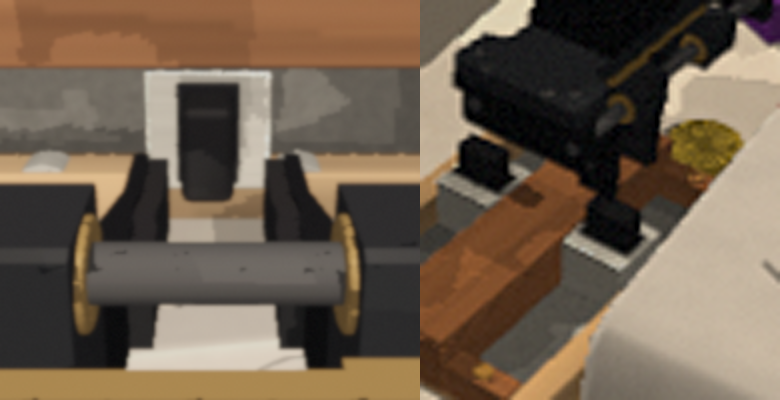

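Both views fit a finger end about 27 mm behind the reported TCP (wrist tips at (168,155) and (265,155), scene tip at (600,195)). I'll descend about 27 mm, slowing down at the end.

>>> {"api": "play_rows", "payload": {
  "deltas": [
    [[0,0,0.004,0,0,0],[0,0,0.01,0,0,0],[0,0,0.015,0,0,0],[0,0,0.019,0,0,0],[0,0,0.022,0,0,0],[0,0,0.024,0,0,0],[0,0,0.026,0,0,0],[0,0,0.027,0,0,0],[0,0,0.027,0,0,0]]
  ]
}}

```text
t: 7.05
position: [0.5749, 0.0597, 0.0259]
orientation: [0.999, -0.053, -0.0, 0.0]
ft_force: [0.1, -0.1, 0.4]
grip_width: 0.0307
grasp_force: 0.0
```

>>> {"api": "play_rows", "payload": {
  "deltas": [
    [[0,0,0,0,0,0],[0,0,0,0,0,0],[0,0,0,0,0,0],[0,0,0,0,0,0]]
  ],
  "gripper": -1,
  "force": 18
}}

```text
t: 7.45
position: [0.5755, 0.0602, 0.0263]
orientation: [0.999, -0.053, 0.001, -0.0]
ft_force: [0.7, 2.0, 1.8]
grip_width: 0.0154
grasp_force: 18.0
```

Gripped at 15.4 mm. Settle, then lift slightly.

>>> {"api": "play_rows", "payload": {
  "deltas": [
    [[0,0,0,0,0,0],[0,0,0,0,0,0]]
  ]
}}

```text
t: 7.65
position: [0.5755, 0.0601, 0.0263]
orientation: [0.999, -0.053, 0.001, -0.0]
ft_force: [0.6, 2.5, 1.7]
grip_width: 0.0158
grasp_force: 18.0
```

>>> {"api": "play_rows", "payload": {
  "deltas": [
    [[0,0,-0.001,0,0,0],[0,0,-0.002,0,0,0],[0,0,-0.003,0,0,0],[0,0,-0.004,0,0,0],[0,0,-0.004,0,0,0],[0,0,-0.004,0,0,0]]
  ]
}}

```text
t: 8.25
position: [0.5743, 0.0594, 0.0296]
orientation: [0.999, -0.054, -0.001, 0.0]
ft_force: [0.4, -0.7, -6.3]
grip_width: 0.0155
grasp_force: 17.9
```

>>> {"api": "play_rows", "payload": {
  "deltas": [
    [[0,0,0,0,0,0],[0,0,0,0,0,0]]
  ]
}}

```text
t: 8.45
position: [0.5745, 0.0596, 0.0298]
orientation: [0.999, -0.053, -0.0, 0.0]
ft_force: [0.2, -0.6, -5.0]
grip_width: 0.0153
grasp_force: 17.9
```

>>> {"api": "play_rows", "payload": {
  "deltas": [
    [[0,0,0,0,0,0],[0,0,0,0,0,0]]
  ]
}}

```text
t: 8.65
position: [0.5748, 0.0597, 0.0299]
orientation: [0.999, -0.053, -0.0, 0.0]
ft_force: [0.2, 0.0, -4.3]
grip_width: 0.0154
grasp_force: 17.9
```

>>> {"api": "play_rows", "payload": {
  "deltas": [
    [[0,0,0,0,0,0],[0,0,0,0,0,0]]
  ]
}}

```text
t: 8.85
position: [0.5749, 0.0597, 0.03]
orientation: [0.999, -0.053, -0.0, 0.0]
ft_force: [0.2, 0.5, -4.8]
grip_width: 0.0159
grasp_force: 17.9
```

>>> {"api": "play_rows", "payload": {
  "deltas": [
    [[0,0,0,0,0,0],[0,0,0,0,0,0]]
  ]
}}

```text
t: 9.05
position: [0.5749, 0.0597, 0.03]
orientation: [0.999, -0.053, -0.0, -0.0]
ft_force: [0.2, -0.2, -4.7]
grip_width: 0.0157
grasp_force: 17.9
```

```bash
python3 - <<'E'
from h import *
o=sensors.get_obs(); im=eyes.snapshot("wrist"); print(o["t"],o["position"],o["ft_force"],o["moment"])
cv2.imwrite("pics/w5.png",cv2.resize(im[100:300,100:420],(800,500)))
E
```

```text
9.05 [0.57494712 0.0597208  0.02996295] [ 0.15213497 -0.18768345 -4.71660951] [-0.10884872  0.12554551 -0.03041569]
```

View pics/w5.png

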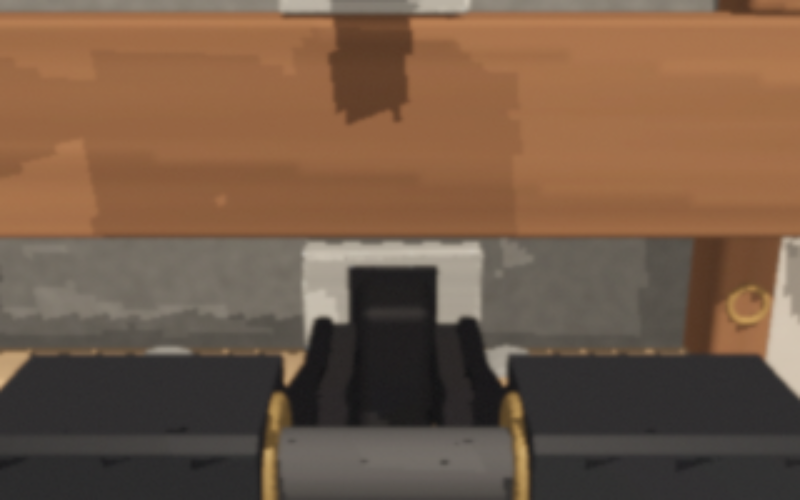

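The wrist crop shows the weight held by its bar, clear of the floor and between the walls. The load is about 4.7–5 N, so it's full and goes left. Setting it down, then sliding along −tool y.

>>> {"api": "play_rows", "payload": {
  "deltas": [
    [[0,0,0.001,0,0,0],[0,0,0.002,0,0,0],[0,0,0.003,0,0,0],[0,0,0.0037,0,0,0],[0,0,0.0037,0,0,0],[0,0,0.0037,0,0,0]]
  ]
}}

```text
t: 9.7
position: [0.575, 0.0597, 0.0264]
orientation: [0.999, -0.053, 0.0, -0.0]
ft_force: [0.2, 0.2, -4.4]
grip_width: 0.0157
grasp_force: 17.9
```

>>> {"api": "play_rows", "payload": {
  "deltas": [
    [[0,-0.001,0,0,0,0],[0,-0.003,0,0,0,0],[0,-0.006,0,0,0,0],[0,-0.009,0,0,0,0],[0,-0.012,0,0,0,0],[0,-0.015,0,0,0,0],[0,-0.018,0,0,0,0],[0,-0.021,0,0,0,0],[0,-0.024,0,0,0,0],[0,-0.026,0,0,0,0]]
  ]
}}

```text
t: 10.7
position: [0.5778, 0.0859, 0.0263]
orientation: [0.999, -0.053, 0.0, -0.0]
ft_force: [0.0, -1.0, -3.9]
grip_width: 0.0158
grasp_force: 17.9
```

```bash
cat > st.py <<'E'
from h import *
q=np.array([.6222,.0690]); r=R.from_euler("z",.106).as_matrix()
o=sensors.get_obs(); print(round(o["t"],2),"board",(r[:2,:2]@(o["position"][:2]-q)).round(4),o["position"][2].round(4),"F board",(r@o["ft_force"]).round(2),"M",(r@o["moment"]).round(2),o["grip_width"].round(4),o["grasp_force"].round(1),"yaw",R.from_quat(o["orientation"]).as_euler("ZYX").round(4))
E
python3 st.py
```

```text
Traceback (most recent call last):
  File "st.py", line 3, in <module>
    o=sensors.get_obs(); print(round(o["t"],2),"board",(r[:2,:2]@(o["position"][:2]-q)).round(4),o["position"][2].round(4),"F board",(r@o["ft_force"]).round(2),"M",(r@o["moment"]).round(2),o["grip_width"].round(4),o["grasp_force"].round(1),"yaw",R.from_quat(o["orientation"]).as_euler("ZYX").round(4))
                                                                                                                                                                                             ^^^^^^^^^^^^^^^^^^^^^
AttributeError: 'float' object has no attribute 'round'
```

```bash
sed -i 's/o\["grip_width"\].round(4),o\["grasp_force"\].round(1)/o["grip_width"],o["grasp_force"]/' st.py; python3 st.py
```

```text
10.7 board [-0.046   0.0121] 0.0263 F board [ 0.1  -0.95 -3.9 ] M [-0.38  0.09 -0.04] 0.01578698081770404 17.905629873275757 yaw [-1.0660e-01 -1.0000e-04 -3.1416e+00]
```

>>> {"api": "play_rows", "payload": {
  "deltas": [
    [[0,0,0.0003,0,0,0],[0,0,0.0006,0,0,0],[0,0,0.0006,0,0,0],[0,0,0.0006,0,0,0]]
  ]
}}

```text
t: 11.1
position: [0.5781, 0.0859, 0.0263]
orientation: [0.999, -0.053, 0.001, -0.0]
ft_force: [-0.8, 2.0, 2.8]
grip_width: 0.0158
grasp_force: 18.0
```

>>> {"api": "play_rows", "payload": {
  "deltas": [
    [[0,0,0.0003,0,0,0],[0,0,0.0006,0,0,0],[0,0,0.0006,0,0,0],[0,0,0.0006,0,0,0]]
  ]
}}

```text
t: 11.5
position: [0.5783, 0.086, 0.0262]
orientation: [0.999, -0.053, 0.001, -0.0]
ft_force: [-2.9, 3.2, 6.8]
grip_width: 0.0156
grasp_force: 18.0
```

Now it rests on the floor. Ease the pressure and slide on.

>>> {"api": "play_rows", "payload": {
  "deltas": [
    [[0,0,-0.0007,0,0,0],[0,-0.002,-0.0007,0,0,0],[0,-0.004,-0.0007,0,0,0],[0,-0.006,-0.0007,0,0,0],[0,-0.008,-0.0007,0,0,0],[0,-0.01,-0.0007,0,0,0],[0,-0.012,-0.0007,0,0,0],[0,-0.014,-0.0007,0,0,0],[0,-0.016,-0.0007,0,0,0],[0,-0.018,-0.0007,0,0,0]]
  ]
}}

```text
t: 12.5
position: [0.5801, 0.1039, 0.0258]
orientation: [0.999, -0.053, 0.0, -0.0]
ft_force: [1.1, -3.2, 1.1]
grip_width: 0.0156
grasp_force: 18.0
```

```bash
python3 st.py
```

```text
12.5 board [-0.0456  0.0302] 0.0258 F board [ 1.39 -3.11  1.09] M [-1.31 -0.36 -0.01] 0.015620351678193532 18.000357449054718 yaw [-1.0660e-01 -8.0000e-04 -3.1412e+00]
```

>>> {"api": "play_rows", "payload": {
  "deltas": [
    [[0,-0.002,0,0,0,0],[0,-0.004,0,0,0,0],[0,-0.006,0,0,0,0],[0,-0.008,0,0,0,0],[0,-0.01,0,0,0,0],[0,-0.012,0,0,0,0],[0,-0.014,0,0,0,0],[0,-0.016,0,0,0,0],[0,-0.018,0,0,0,0],[0,-0.02,0,0,0,0],[0,-0.022,0,0,0,0],[0,-0.024,0,0,0,0],[0,-0.026,0,0,0,0],[0,-0.028,0,0,0,0],[0,-0.03,0,0,0,0],[0,-0.032,0,0,0,0],[0,-0.034,0,0,0,0]]
  ]
}}

```text
t: 14.2
position: [0.5833, 0.1374, 0.0258]
orientation: [0.999, -0.053, 0.0, 0.0]
ft_force: [1.6, -4.3, 4.2]
grip_width: 0.0154
grasp_force: 18.0
```

```bash
python3 st.py
```

```text
14.2 board [-0.0459  0.0639] 0.0258 F board [ 2.09 -4.1   4.19] M [-1.61 -0.39 -0.05] 0.015411016758414086 18.004066050052643 yaw [-1.0660e-01 -1.0000e-04  3.1415e+00]
```

>>> {"api": "play_rows", "payload": {
  "deltas": [
    [[0,-0.001,0,0,0,0],[0,-0.002,0,0,0,0],[0,-0.003,0,0,0,0],[0,-0.004,0,0,0,0],[0,-0.005,0,0,0,0],[0,-0.006,0,0,0,0],[0,-0.007,0,0,0,0],[0,-0.008,0,0,0,0]]
  ]
}}

```text
t: 15.0
position: [0.5841, 0.1454, 0.0258]
orientation: [0.999, -0.053, 0.0, -0.0]
ft_force: [0.3, -3.6, 5.3]
grip_width: 0.0156
grasp_force: 18.0
```

>>> {"api": "play_rows", "payload": {
  "deltas": [
    [[0,-0.0005,0,0,0,0],[0,-0.001,0,0,0,0]]
  ]
}}

```text
t: 15.2
position: [0.5843, 0.1463, 0.0258]
orientation: [0.999, -0.053, 0.0, -0.0]
ft_force: [0.7, -4.1, 5.0]
grip_width: 0.0156
grasp_force: 18.0
```

```bash
python3 st.py
```

```text
15.2 board [-0.0459  0.0729] 0.0258 F board [ 1.09 -4.01  5.05] M [-1.42 -0.36 -0.04] 0.015557926046745175 18.001907765865326 yaw [-1.0670e-01 -1.0000e-04 -3.1415e+00]
```

>>> {"api": "play_rows", "payload": {
  "deltas": [
    [[0,-0.0005,0,0,0,0],[0,-0.001,0,0,0,0]]
  ]
}}

```text
t: 15.4
position: [0.5843, 0.1473, 0.0258]
orientation: [0.999, -0.053, 0.0, -0.0]
ft_force: [0.0, -3.5, 5.4]
grip_width: 0.0156
grasp_force: 18.0
```

>>> {"api": "play_rows", "payload": {
  "deltas": [
    [[0,-0.0005,0,0,0,0],[0,-0.001,0,0,0,0]]
  ]
}}

```text
t: 15.6
position: [0.5842, 0.1482, 0.0258]
orientation: [0.999, -0.053, -0.0, 0.0]
ft_force: [0.7, -4.6, 4.6]
grip_width: 0.0156
grasp_force: 18.0
```

>>> {"api": "play_rows", "payload": {
  "deltas": [
    [[0,-0.0003,0,0,0,0],[0,-0.0006,0,0,0,0]]
  ]
}}

```text
t: 15.8
position: [0.5842, 0.1487, 0.0258]
orientation: [0.999, -0.053, -0.0, 0.0]
ft_force: [0.2, -4.6, 6.2]
grip_width: 0.0153
grasp_force: 18.0
```

>>> {"api": "play_rows", "payload": {
  "deltas": [
    [[0,-0.0003,0,0,0,0],[0,-0.0006,0,0,0,0]]
  ]
}}

```text
t: 16.0
position: [0.5841, 0.1492, 0.0258]
orientation: [0.999, -0.053, -0.0, 0.0]
ft_force: [-0.3, -5.0, 6.0]
grip_width: 0.0155
grasp_force: 18.0
```

>>> {"api": "play_rows", "payload": {
  "deltas": [
    [[0,-0.0003,0,0,0,0],[0,-0.0006,0,0,0,0]]
  ]
}}

```text
t: 16.2
position: [0.5841, 0.1497, 0.0258]
orientation: [0.999, -0.053, -0.001, 0.0]
ft_force: [0.3, -5.0, 5.6]
grip_width: 0.0154
grasp_force: 18.0
```

```bash
python3 st.py
```

```text
16.2 board [-0.0464  0.0763] 0.0258 F board [ 0.86 -4.92  5.65] M [-1.69 -0.07  0.01] 0.01535513809036424 17.998682856559753 yaw [-1.070e-01  1.000e-03  3.141e+00]
```

>>> {"api": "play_rows", "payload": {
  "deltas": [
    [[0,-0.0003,0,0,0,0],[0,-0.0006,0,0,0,0]]
  ]
}}

```text
t: 16.4
position: [0.5841, 0.1502, 0.0258]
orientation: [0.999, -0.053, -0.001, 0.0]
ft_force: [0.4, -6.0, 6.4]
grip_width: 0.0155
grasp_force: 18.0
```

>>> {"api": "play_rows", "payload": {
  "deltas": [
    [[0,-0.0003,0,0,0,0],[0,-0.0006,0,0,0,0]]
  ]
}}

```text
t: 16.6
position: [0.5841, 0.1502, 0.0258]
orientation: [0.999, -0.053, -0.001, 0.001]
ft_force: [1.0, -6.8, 6.3]
grip_width: 0.0158
grasp_force: 18.0
```

```bash
python3 st.py
```

```text
16.6 board [-0.0465  0.0767] 0.0258 F board [ 1.75 -6.68  6.31] M [-2.48 -0.32  0.03] 0.01584413742957932 17.99435868859291 yaw [-1.0700e-01  1.5000e-03  3.1398e+00]
```

The TCP has stopped advancing. One more small step to confirm the stop.

>>> {"api": "play_rows", "payload": {
  "deltas": [
    [[0,-0.0003,0,0,0,0],[0,-0.0006,0,0,0,0]]
  ]
}}

```text
t: 16.8
position: [0.5841, 0.1502, 0.0258]
orientation: [0.999, -0.053, -0.001, 0.001]
ft_force: [0.6, -8.5, 5.5]
grip_width: 0.0158
grasp_force: 18.0
```

```bash
python3 st.py; python3 - <<'E'
from h import *
im=eyes.snapshot("wrist"); np.save("im6.npy",im)
cv2.imwrite("pics/w6.png",cv2.resize(im[100:300,100:420],(800,500),interpolation=cv2.INTER_CUBIC))
E
```

```text
16.8 board [-0.0465  0.0767] 0.0258 F board [ 1.53 -8.43  5.5 ] M [-2.92 -0.46  0.  ] 0.01580336088074099 17.992391288280487 yaw [-1.0700e-01  1.9000e-03  3.1389e+00]
```

View pics/w6.png

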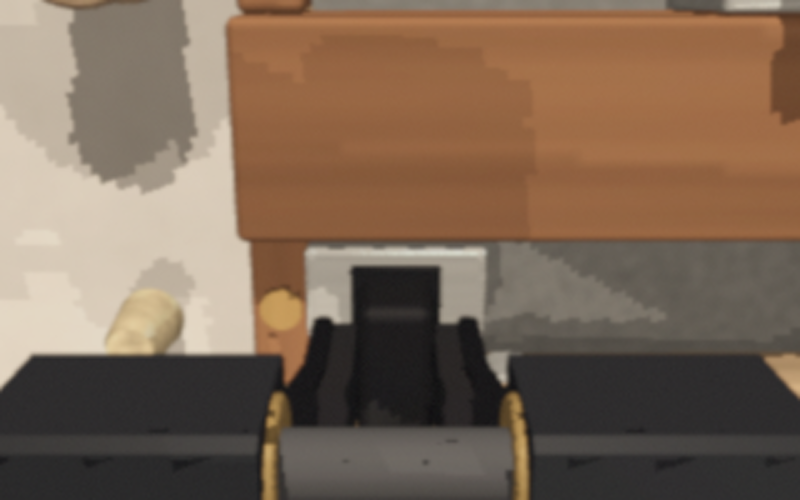

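The weight's left face (306) meets the end stop (303), so the near weight is home. Relax the push, release, and rise.

>>> {"api": "play_rows", "payload": {
  "deltas": [
    [[0,0.0006,0,0,0,0],[0,0.0012,-0.0004,0,0,0],[0,0.0015,-0.0007,0,0,0],[0,0.0015,-0.0007,0,0,0]]
  ]
}}

```text
t: 17.25
position: [0.5841, 0.1502, 0.0259]
orientation: [0.999, -0.054, -0.001, 0.0]
ft_force: [0.5, -3.0, 1.2]
grip_width: 0.0157
grasp_force: 18.0
```

>>> {"api": "play_rows", "payload": {
  "deltas": [
    [[0,0,0,0,0,0],[0,0,0,0,0,0],[0,0,0,0,0,0],[0,0,0,0,0,0],[0,0,0,0,0,0]]
  ],
  "gripper": -0.3
}}

```text
t: 17.75
position: [0.5846, 0.1506, 0.0263]
orientation: [0.999, -0.053, -0.0, -0.0]
ft_force: [0.7, 0.6, 0.3]
grip_width: 0.0303
grasp_force: 0.0
```

>>> {"api": "play_rows", "payload": {
  "deltas": [
    [[0,0,-0.005,0,0,0],[0,0,-0.015,0,0,0],[0,0,-0.03,0,0,0],[0,0,-0.045,0,0,0],[0,0,-0.055,0,0,0],[0,0,-0.055,0,0,0]]
  ]
}}

```text
t: 18.35
position: [0.586, 0.1509, 0.0838]
orientation: [0.999, -0.053, 0.002, -0.001]
ft_force: [-0.4, 0.6, 0.8]
grip_width: 0.0303
grasp_force: 0.0
```

```bash
python3 st.py; python3 - <<'E'
from h import *
print(delta([.6649,.0530,.08],-.1068),delta([.6649,.0530,.026],-.1068))
E
```

```text
18.35 board [-0.0447  0.0776] 0.0838 F board [-0.42  0.58  0.78] M [-0.1   0.12  0.05] 0.030317973545740253 0.0 yaw [-0.1065 -0.0039 -3.1392]
[ 0.0888  0.0889  0.004  -0.0008 -0.0012  0.0001] [ 0.0886  0.0891  0.058  -0.0008 -0.0012  0.0001]
```

>>> {"api": "play_rows", "payload": {
  "deltas": [
    [[0.015,0.015,0,0,0,0],[0.035,0.034,0,0,0,0],[0.055,0.054,0,0,0,0],[0.075,0.074,0,0,0,0],[0.087,0.086,0,0,0,0],[0.09,0.0886,0,0,0,0],[0.09,0.0886,0,0,0,0],[0.09,0.0886,0,0,0,0]]
  ]
}}

```text
t: 19.15
position: [0.664, 0.0534, 0.0813]
orientation: [0.999, -0.053, -0.0, -0.0]
ft_force: [-0.1, -1.0, -0.2]
grip_width: 0.0305
grasp_force: 0.0
```

```bash
python3 st.py; python3 - <<'E'
from h import *
o=sensors.get_obs(); c=cam("wrist",o); im=eyes.snapshot("wrist"); np.save("im7.npy",im)
print(o["position"],delta([.6649,.0530,.0263],-.1068))
# bar column extent: dark pixels in bar rows, vs projected bar
p=w2px(c,[.6649,.0530,.064]); print("proj",p)
g=cv2.cvtColor(im,cv2.COLOR_BGR2GRAY)
for v in range(int(p[1])-20,int(p[1])+10,4): print(v,[int(x) for x in g[v,215:300:3]])
E
```

```text
19.15 board [ 0.0432 -0.0111] 0.0813 F board [ 0.03 -0.97 -0.18] M [-0.09  0.14  0.01] 0.03051709221323698 0.0 yaw [-1.0600e-01  8.0000e-04 -3.1416e+00]
[0.66400379 0.05335336 0.08126059] [ 0.0009  0.0005  0.0552 -0.      0.0001  0.0004]
proj [256.74799621 212.3668926 ]
192 [119, 95, 83, 93, 103, 187, 175, 175, 175, 126, 24, 35, 37, 38, 37, 37, 38, 26, 64, 158, 160, 159, 177, 126, 91, 106, 89, 89, 95]
196 [120, 120, 121, 120, 116, 189, 179, 178, 178, 129, 24, 26, 25, 26, 27, 27, 28, 25, 67, 162, 163, 163, 181, 143, 132, 129, 125, 132, 131]
200 [118, 118, 120, 121, 118, 185, 175, 173, 173, 124, 21, 25, 26, 25, 29, 28, 27, 23, 64, 157, 159, 160, 168, 142, 134, 135, 136, 135, 132]
204 [121, 119, 117, 118, 120, 182, 176, 175, 175, 118, 21, 24, 25, 26, 25, 26, 26, 25, 65, 160, 161, 161, 171, 142, 131, 130, 131, 127, 127]
208 [117, 117, 117, 117, 118, 183, 177, 176, 176, 127, 24, 25, 27, 25, 26, 26, 26, 24, 82, 160, 160, 161, 167, 132, 123, 122, 123, 120, 116]
212 [116, 115, 115, 116, 116, 185, 181, 180, 180, 137, 22, 25, 26, 26, 28, 26, 26, 23, 83, 164, 164, 164, 171, 124, 116, 117, 117, 115, 116]
216 [110, 110, 110, 110, 111, 194, 187, 184, 181, 140, 23, 25, 26, 25, 26, 26, 25, 24, 86, 177, 172, 164, 169, 120, 112, 112, 112, 112, 111]
220 [109, 110, 110, 110, 110, 192, 190, 189, 189, 147, 25, 28, 26, 26, 24, 26, 26, 21, 97, 184, 171, 162, 169, 118, 111, 111, 111, 111, 111]
```

The bar spans columns 243–268, centred at about 256, in line with the fingers. Descend and grip.

>>> {"api": "play_rows", "payload": {
  "deltas": [
    [[0.0005,0,0.01,0,0,0],[0.0005,0,0.022,0,0,0],[0.0005,0,0.034,0,0,0],[0.0005,0,0.044,0,0,0],[0.0005,0,0.05,0,0,0],[0.0005,0,0.053,0,0,0],[0.0005,0,0.0545,0,0,0],[0.0005,0,0.0545,0,0,0]]
  ]
}}

```text
t: 20.0
position: [0.6654, 0.0525, 0.0271]
orientation: [0.999, -0.053, 0.0, -0.0]
ft_force: [-0.6, -0.2, 0.5]
grip_width: 0.0305
grasp_force: 0.0
```

>>> {"api": "play_rows", "payload": {
  "deltas": [
    [[0,0,0,0,0,0],[0,0,0,0,0,0],[0,0,0,0,0,0],[0,0,0,0,0,0],[0,0,0,0,0,0]]
  ],
  "gripper": -1,
  "force": 18
}}

```text
t: 20.5
position: [0.6656, 0.0527, 0.0274]
orientation: [0.999, -0.053, 0.0, -0.0]
ft_force: [0.2, 1.5, 2.3]
grip_width: 0.0157
grasp_force: 18.0
```

>>> {"api": "play_rows", "payload": {
  "deltas": [
    [[0,0,-0.001,0,0,0],[0,0,-0.002,0,0,0],[0,0,-0.003,0,0,0],[0,0,-0.004,0,0,0],[0,0,-0.004,0,0,0],[0,0,-0.004,0,0,0],[0,0,-0.004,0,0,0],[0,0,-0.004,0,0,0]]
  ]
}}

```text
t: 21.3
position: [0.6652, 0.0526, 0.0309]
orientation: [0.999, -0.053, -0.0, 0.0]
ft_force: [0.2, 0.4, -2.8]
grip_width: 0.0157
grasp_force: 18.0
```

>>> {"api": "play_rows", "payload": {
  "deltas": [
    [[0,0,0,0,0,0],[0,0,0,0,0,0]]
  ]
}}

```text
t: 21.5
position: [0.6652, 0.0526, 0.0309]
orientation: [0.999, -0.053, -0.0, 0.0]
ft_force: [-0.2, -0.0, -1.4]
grip_width: 0.0155
grasp_force: 18.0
```

>>> {"api": "play_rows", "payload": {
  "deltas": [
    [[0,0,0,0,0,0],[0,0,0,0,0,0]]
  ]
}}

```text
t: 21.7
position: [0.6652, 0.0526, 0.031]
orientation: [0.999, -0.053, 0.0, -0.0]
ft_force: [1.1, 0.2, -0.3]
grip_width: 0.0155
grasp_force: 18.0
```

>>> {"api": "play_rows", "payload": {
  "deltas": [
    [[0,0,0,0,0,0],[0,0,0,0,0,0]]
  ]
}}

```text
t: 21.9
position: [0.6652, 0.0526, 0.0309]
orientation: [0.999, -0.053, 0.0, 0.0]
ft_force: [0.2, 0.1, -1.6]
grip_width: 0.0156
grasp_force: 18.0
```

>>> {"api": "play_rows", "payload": {
  "deltas": [
    [[0,0,0,0,0,0],[0,0,0,0,0,0]]
  ]
}}

```text
t: 22.1
position: [0.6652, 0.0526, 0.031]
orientation: [0.999, -0.053, 0.0, -0.0]
ft_force: [0.4, 0.6, -1.5]
grip_width: 0.0158
grasp_force: 18.0
```

>>> {"api": "play_rows", "payload": {
  "deltas": [
    [[0,0,0.001,0,0,0],[0,0,0.002,0,0,0],[0,0,0.003,0,0,0],[0,0,0.004,0,0,0],[0,0,0.004,0,0,0],[0,0,0.004,0,0,0]]
  ]
}}

```text
t: 22.7
position: [0.6654, 0.0527, 0.0274]
orientation: [0.999, -0.053, 0.0, -0.0]
ft_force: [-1.4, 0.5, 2.1]
grip_width: 0.0151
grasp_force: 18.0
```

Empty (about 1.5 N), so right, along +tool y. It's set down; now sliding.

>>> {"api": "play_rows", "payload": {
  "deltas": [
    [[0,0.001,0,0,0,0],[0,0.003,0,0,0,0],[0,0.005,0,0,0,0],[0,0.007,0,0,0,0],[0,0.009,0,0,0,0],[0,0.011,0,0,0,0],[0,0.013,0,0,0,0],[0,0.015,0,0,0,0],[0,0.017,0,0,0,0],[0,0.019,0,0,0,0],[0,0.021,0,0,0,0],[0,0.023,0,0,0,0],[0,0.025,0,0,0,0]]
  ]
}}

```text
t: 24.0
position: [0.6625, 0.0276, 0.0274]
orientation: [0.999, -0.053, 0.0, 0.0]
ft_force: [-1.4, 3.0, 5.8]
grip_width: 0.0157
grasp_force: 18.1
```

```bash
python3 st.py
```

```text
24.0 board [ 0.0445 -0.0369] 0.0274 F board [-1.72  2.8   5.77] M [ 0.86  0.66 -0.02] 0.015668053112455574 18.06748777627945 yaw [-1.0660e-01 -1.0000e-04  3.1416e+00]
```

>>> {"api": "play_rows", "payload": {
  "deltas": [
    [[0,0.002,-0.0003,0,0,0],[0,0.004,-0.0003,0,0,0],[0,0.006,-0.0003,0,0,0],[0,0.008,-0.0003,0,0,0],[0,0.01,-0.0003,0,0,0],[0,0.012,-0.0003,0,0,0],[0,0.014,-0.0003,0,0,0],[0,0.016,-0.0003,0,0,0],[0,0.018,-0.0003,0,0,0],[0,0.02,-0.0003,0,0,0],[0,0.022,-0.0003,0,0,0],[0,0.024,-0.0003,0,0,0],[0,0.026,-0.0003,0,0,0],[0,0.028,-0.0003,0,0,0]]
  ]
}}

```text
t: 25.4
position: [0.6594, -0.0003, 0.0274]
orientation: [0.999, -0.053, -0.0, 0.0]
ft_force: [-0.5, 2.4, 4.6]
grip_width: 0.0157
grasp_force: 18.1
```

```bash
python3 st.py
```

```text
25.4 board [ 0.0444 -0.065 ] 0.0274 F board [-0.74  2.32  4.56] M [0.75 0.64 0.06] 0.01568918525938858 18.067648708820343 yaw [-1.0650e-01  1.0000e-04  3.1414e+00]
```

>>> {"api": "play_rows", "payload": {
  "deltas": [
    [[0,0.001,0,0,0,0],[0,0.002,0,0,0,0],[0,0.003,0,0,0,0],[0,0.004,0,0,0,0],[0,0.005,0,0,0,0],[0,0.006,0,0,0,0]]
  ]
}}

```text
t: 26.0
position: [0.6589, -0.0064, 0.0274]
orientation: [0.999, -0.053, 0.0, 0.0]
ft_force: [-0.5, 2.1, 4.8]
grip_width: 0.0155
grasp_force: 18.0
```

>>> {"api": "play_rows", "payload": {
  "deltas": [
    [[0,0.0004,0,0,0,0],[0,0.0008,0,0,0,0],[0,0.0012,0,0,0,0]]
  ]
}}

```text
t: 26.3
position: [0.6591, -0.0073, 0.0274]
orientation: [0.999, -0.053, 0.0, -0.0]
ft_force: [-1.0, 2.9, 5.8]
grip_width: 0.0153
grasp_force: 18.0
```

>>> {"api": "play_rows", "payload": {
  "deltas": [
    [[0,0.0003,0,0,0,0],[0,0.0006,0,0,0,0]]
  ]
}}

```text
t: 26.5
position: [0.6591, -0.0079, 0.0274]
orientation: [0.999, -0.053, 0.0, -0.0]
ft_force: [-0.1, 3.1, 5.4]
grip_width: 0.0156
grasp_force: 18.0
```

>>> {"api": "play_rows", "payload": {
  "deltas": [
    [[0,0.0003,0,0,0,0],[0,0.0006,0,0,0,0]]
  ]
}}

```text
t: 26.7
position: [0.659, -0.0084, 0.0274]
orientation: [0.999, -0.053, 0.0, -0.0]
ft_force: [-0.5, 2.7, 5.8]
grip_width: 0.0155
grasp_force: 18.1
```

```bash
python3 st.py
```

```text
26.7 board [ 0.0448 -0.0731] 0.0274 F board [-0.77  2.63  5.75] M [0.72 0.19 0.05] 0.015541535423379795 18.051449060440063 yaw [-1.0660e-01 -8.0000e-04 -3.1414e+00]
```

>>> {"api": "play_rows", "payload": {
  "deltas": [
    [[0,0.0003,0,0,0,0],[0,0.0006,0,0,0,0]]
  ]
}}

```text
t: 26.9
position: [0.659, -0.009, 0.0274]
orientation: [0.999, -0.053, 0.0, -0.0]
ft_force: [0.2, 2.4, 5.0]
grip_width: 0.0157
grasp_force: 18.1
```

>>> {"api": "play_rows", "payload": {
  "deltas": [
    [[0,0.0003,0,0,0,0],[0,0.0006,0,0,0,0]]
  ]
}}

```text
t: 27.1
position: [0.6589, -0.0096, 0.0274]
orientation: [0.999, -0.053, 0.0, -0.0]
ft_force: [1.1, 2.8, 4.4]
grip_width: 0.0158
grasp_force: 18.1
```

>>> {"api": "play_rows", "payload": {
  "deltas": [
    [[0,0.0003,0,0,0,0],[0,0.0006,0,0,0,0]]
  ]
}}

```text
t: 27.3
position: [0.6589, -0.01, 0.0275]
orientation: [0.999, -0.053, 0.001, -0.0]
ft_force: [0.3, 3.5, 6.7]
grip_width: 0.0157
grasp_force: 18.1
```

>>> {"api": "play_rows", "payload": {
  "deltas": [
    [[0,0.0003,0,0,0,0],[0,0.0006,0,0,0,0]]
  ]
}}

```text
t: 27.5
position: [0.6589, -0.0101, 0.0275]
orientation: [0.999, -0.053, 0.001, -0.001]
ft_force: [0.6, 5.7, 6.3]
grip_width: 0.0158
grasp_force: 18.1
```

Contact, the TCP has stopped at -0.010. One more step to confirm, then relax and release.

>>> {"api": "play_rows", "payload": {
  "deltas": [
    [[0,0.0003,0,0,0,0],[0,0.0006,0,0,0,0]]
  ]
}}

```text
t: 27.7
position: [0.6589, -0.0102, 0.0275]
orientation: [0.999, -0.053, 0.001, -0.001]
ft_force: [-0.8, 7.4, 5.8]
grip_width: 0.0158
grasp_force: 18.1
```

>>> {"api": "play_rows", "payload": {
  "deltas": [
    [[0,-0.0005,0,0,0,0],[0,-0.001,-0.0004,0,0,0],[0,-0.001,-0.0006,0,0,0],[0,-0.001,-0.0006,0,0,0]]
  ]
}}

```text
t: 28.1
position: [0.6588, -0.0101, 0.0276]
orientation: [0.999, -0.053, 0.0, -0.0]
ft_force: [0.9, 5.2, 3.0]
grip_width: 0.0156
grasp_force: 18.1
```

>>> {"api": "play_rows", "payload": {
  "deltas": [
    [[0,0,0,0,0,0],[0,0,0,0,0,0],[0,0,0,0,0,0],[0,0,0,0,0,0],[0,0,0,0,0,0]]
  ],
  "gripper": -0.3
}}

```text
t: 28.6
position: [0.6579, -0.011, 0.0275]
orientation: [0.999, -0.054, -0.001, 0.0]
ft_force: [-0.0, 0.1, 0.3]
grip_width: 0.0299
grasp_force: 0.0
```

>>> {"api": "play_rows", "payload": {
  "deltas": [
    [[0,0,-0.005,0,0,0],[0,0,-0.015,0,0,0],[0,0,-0.03,0,0,0],[-0.02,-0.03,-0.06,0,0,0],[-0.04,-0.06,-0.1,0,0,0],[-0.05,-0.08,-0.13,0,0,0],[-0.05,-0.08,-0.15,0,0,0],[-0.05,-0.08,-0.15,0,0,0],[-0.05,-0.08,-0.15,0,0,0]]
  ]
}}

```text
t: 29.5
position: [0.6171, 0.0745, 0.1786]
orientation: [0.999, -0.053, 0.0, -0.0]
ft_force: [-0.0, -0.8, 0.1]
grip_width: 0.0302
grasp_force: 0.0
```

```bash
python3 st.py; python3 - <<'E'
from h import *
cv2.imwrite("pics/w8.png",cv2.resize(eyes.snapshot("wrist")[:260],(800,406),interpolation=cv2.INTER_CUBIC))
E
```

```text
29.5 board [-0.0057  0.005 ] 0.1786 F board [ 0.07 -0.79  0.09] M [-0.12  0.19  0.01] 0.030189119784476706 0.0 yaw [-1.0670e-01 -9.0000e-04 -3.1406e+00]
```

View pics/w8.png

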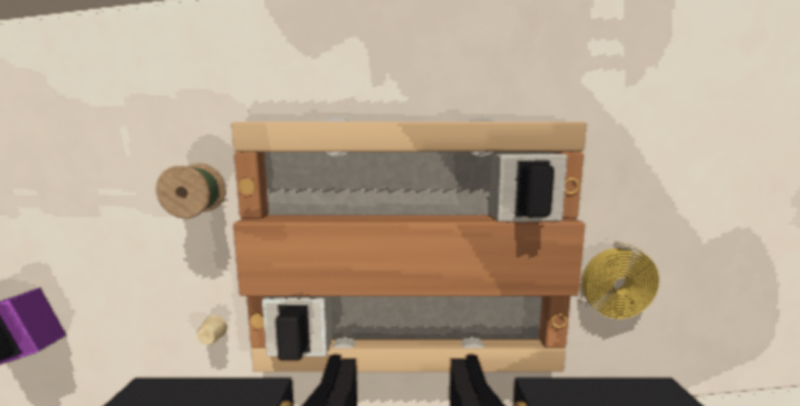

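The near weight is home at the left end (263–326), with its catch showing behind it at (345,343). The far weight is home at the right end (497–565), with its catch at (482,153). The bystanders are untouched. Handing in.

```bash
python3 -c "
from bench import env
print(env.job_done())"
```

```text
the job is handed in; nothing more can be done
None
```

The job is handed in: the near weight felt full (about 5 N) and is home at the left end, the far one felt empty (about 1.5 N) and is home at the right end, both are released, and the things around the board were left alone; on the near weight I closed once on air and slid the first 26 mm or so with most of its load still on the gripper.

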